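# Refit the hob knob and hold it pressed in

## Task

The right-hand control knob has come off the countertop gas hob and stands loose on the table. Pick it up, turn it so that the flat in its bore matches the flat of the bare D-shaped spindle, push it fully home on the spindle, then press it in against the spring as when lighting the burner and keep it pressed: the program finishes while still holding the knob pressed in. Leave the salt shaker where it stands.

Things in the scene. Friction and masses are not known exactly. Their poses are not given: they have to be found in the camera images.
- knob: Loose grey cooker knob, about 60 g, standing bore down on the table, left or right of the hob. Skirt and disc 46 mm across, 18 mm high; on it a straight upright grip bar 12 mm wide (along y), from x = -22 to +24 mm, z = 18 to 42 mm. Origin: on the axis at the underside, z up. x runs along the bar to the pointer, a 6 mm wide tab sticking out past the skirt; a thin white line marks that end.
- knob_pointer (a point): Tip of the knob's pointer tab, 34 mm from its axis along x, 16 mm above its underside. The flat of the bore is on this side: the D-shaped blind bore, open below, is 14 mm deep, 15.4 mm in diameter, its flat 2.6 mm from the axis (0.6 to 0.7 mm clearance round the spindle).
- spindle_top (a point): Moving with it, the centre of the top of the bare aluminium D-spindle: 14 mm diameter, flat 2 mm from the axis, top 2.5 mm bevelled by 1.2 mm, standing 20 mm out of the panel. x points out of the flat, z up; The knob goes on with its pointer (knob x) along this x: freely within 8 degrees, never beyond 25. Fully home, the knob's origin is 14 mm below this point, the skirt 6 mm over the panel.
- spindle (a joint): How far the spindle is pressed in, m: 0 out, 0.005 at its stop. It springs back; pressing takes about 3 N to start and 7 N at the stop.
- valve (a joint): Angle of the spindle about its axis, rad, counter-clockwise from above; 0 has the flat facing the hob's back (hob +x). Very stiff (0.6 N m): it stays where it was left and need not be turned.
- hob: Hob fixed on the table, steel and black, 250 (x) x 260 (y) mm, panel top at z = 60 mm. Origin: centre of its footprint at table height; the front with the controls faces -x. Bare spindle at (-92, -65) mm; the same kind of knob, fixed, at (-92, +65), to be left alone. Burner and pan support, up to 94 mm above the table, are centred at (35, 0), reaching 86 mm out from there.
- salt_shaker: Round salt shaker, 44 mm across, 90 mm high, on the side of the hob where the knob is not. Origin: centre of its underside. A bystander.
Things that resemble listed ones, but are neither listed nor needed, are in the scene too. Of the things that look like the knob, take the one that is farthest to the robot's right at the start.

How it is judged:
By the outcome, as a careful person would: the job done as asked, in the order asked, and still so for the second after the job is handed in, while the arm keeps its last pose, push and grip.
It also fails if it takes over 38 s, if anything falls off the work surface, if the arm or the gripper's body presses on something with over 40 N, if the wrist force passes 120 N, or if a joint passes its speed limit or range.

## Robot

A 7-joint arm with a two-finger parallel gripper is mounted at the origin on a cart in front of the work surface, level with it; the furniture and walls round the work are solid. World frame = base frame: x ahead of the robot, y to its left, z up, the work surface at z = 0. Lengths are in m, angles in rad, forces in N, time in s.
With the tool pointing down it reaches from about 0.4 to 0.85 m from the base axis. Payload 4.4 kg.
Tool frame: the origin (TCP) lies on the centre line of the jaws, within the pads' length; the fingertips stand 17 mm ahead of it and the grasp point (between the pads) lies 2 mm behind it (bot.finger_overhang is the distance from the TCP to the fingertips, in m); z points along the fingers, y is the line along which they close (so a half turn about z gives the same grasp; the last joint's range is limited). The gripper opens to 94 mm and grips with 3 to 60 N. Pads are 16 mm wide; open, the fingers measure 119 mm over their backs; the gripper's body (75 mm by 177 mm) begins 78 mm behind the grasp point.
Start: joints at [1.094, 0.628, 0.038, 1.517, -0.027, 0.996, -0.02], TCP at [0.26, -0.596, 0.222] pointing down, gripper open.
Joint ranges: [-3.06, 3.06], [-0.37, 2.12], [-1.25, 1.32], [0.18, 2.47], [-1.1, 4.24], [0.23, 1.98], [-2.94, 2.94]. Speed limits (rad/s): [2.57, 2.57, 3.14, 3.14, 3.14, 3.14, 3.14].

## Interface

Orientations are given as a unit quaternion [x, y, z, w].
In Python, from cell import bot, optics gives the robot as it stands.
- The arm moves only by the shell command python3 -m inch 'ROWS' [FORCE]. ROWS is JSON, a list of rows, each an object of numbers: "grip": the opening, from -1 (shut) to 1 (fully open); "tx", "ty", "tz": the shift along the world's x, y, z scaled (see below); "roll": the turn about the world's z scaled (see below). In form: [{"grip": .., "tx": .., "ty": .., "tz": .., "roll": ..}, ...]. A call has 1 to 8 rows; each row is the pose to reach, as a shift and turn from the pose commanded when the call began, turning the shorter way round; what a row does not reach only later rows make up. The controller multiplies each number of a shift by 200 mm and each number of a turn by 180 degrees. A row lasts 1/8 s, in which the tool goes at most 62.5 mm and 10.7 degrees, less where a joint would pass 70% of its speed; a pose out of reach is approached as far as the arm can. A call with a number of a shift or a turn outside -1 to 1 is refused whole. A call with a gripper value outside its range is refused whole. The fingers move at their own pace and stop on an object; FORCE is the grip in N (left out, the last holds). Time passes only in rows, so rows that repeat a pose let the fingers close. It gives the time, the measured TCP pose, the force, the opening and the grip force at its end, in the units of the state.
- bot.get_obs(): the state, without advancing time (a new reading comes with each control period).
- optics.grab_frame(name): name is "scene" or "top" or "wrist"; returns the picture (384x512x3 uint8, red, green, blue); there is no depth.
- optics.camera_params(name): a dict with "camera_matrix" (3x3 intrinsics, pixels), "R" (3x3) and "t" (3): a world point X has camera coordinates R X + t; the wrist camera has in their place "hand_eye" (4x4, takes a point from camera to tool coordinates, whose origin is the TCP and whose axes are the flange's). Camera axes: x right, y down, z forward; pixel columns grow to the right and rows downward; lengths in m; the calibration is good to about 2 mm. A picture is of the moment at which its call begins: read the wrist's pose just before it. camera_params takes no time and is no camera call.
- bot.hand_in(): hands the job in; it is judged then, once.
The state is a dict: "time_s": time; "joint_positions": joint angles; "qd": joint speeds; "joint_torque": joint torques, N m; "eef_pos": TCP position; "tool_rot": TCP orientation; "ft_force": force on the tool from outside, world axes, zero at the start; "torque": the same for the moment, N m; "finger_gap": opening from 0.0 (shut) to 1.0 (fully open); "grip_force": force on a finger pad.
Only numpy, scipy, OpenCV 4.12 (cv2) and the standard library are available. Lean on these libraries where they do the work, as an engineer would, in place of code of your own. Each camera call takes 0.05 s, during which the arm holds its last target. There are 200 camera calls.

## Working session

There is one attempt and no reset: what is moved stays moved. The work goes in short steps, Python scripts to look and compute and a shell command to move; the robot and the scene stay as the last step left them, time stands still between calls to the robot, and variables do not carry over. Pictures are saved under pics/ and viewed, at most 10 in all, crops included, and the job is handed in when it is done.

```bash
mkdir -p pics; ls
python3 - <<'E'
from cell import bot, optics
import cv2,numpy as np
s=bot.get_obs();print(s)
a=optics.grab_frame("scene");b=optics.grab_frame("top")
for n,i in(("scene",a),("top",b)):cv2.imwrite(f"pics/{n}0.png",i[...,::-1])
for n in("scene","top","wrist"):print(n,optics.camera_params(n))
E
```

```text
pics
{'time_s': 0.0, 'joint_positions': array([ 1.09419746,  0.62930641,  0.03842975,  1.51835481, -0.02698432,
        0.99625753, -0.02000359]), 'qd': array([ 1.47461524e-03,  2.95786383e-04,  5.69171789e-06,  1.35243154e-03,
       -7.51320689e-04, -1.25808598e-03, -1.23623529e-03]), 'joint_torque': array([-4.47484517e-04, -5.49734294e+01,  1.14318866e+00, -1.86638421e+01,
       -5.23161585e-02,  2.34597648e-02,  1.50005999e-04]), 'eef_pos': array([ 0.25935584, -0.59534414,  0.22158381]), 'tool_rot': array([ 9.78977653e-01,  2.03965530e-01, -1.97751129e-04, -8.82337277e-04]), 'ft_force': array([-0.15552894, -0.58993362, -1.08377895]), 'torque': array([ 0.01040906,  0.03167014, -0.04583844]), 'grip_force': 0.0, 'finger_gap': 0.9988623298949384}
scene {'camera_matrix': array([[357.27804845,   0.        , 252.79195219],
       [  0.        , 357.27804845, 191.43731263],
       [  0.        ,   0.        ,   1.        ]]), 'R': array([[-0.57132925, -0.8205216 ,  0.01808841],
       [-0.4678838 ,  0.30752187, -0.82856203],
       [ 0.67429047, -0.481845  , -0.55960501]]), 't': array([
[... 251 characters left out ...]
1, -0.00447907],
       [-0.99877105, -0.01253393, -0.04795096],
       [ 0.04789043,  0.00508558, -0.99883965]]), 't': array([-0.03895874,  0.49019375,  1.43721735])}
wrist {'camera_matrix': array([[282.92209986,   0.        , 256.09436348],
       [  0.        , 282.92209986, 193.18419356],
       [  0.        ,   0.        ,   1.        ]]), 'hand_eye': array([[-7.85359432e-04, -9.65566720e-01, -2.60154363e-01,
         7.57045468e-02],
       [ 9.99999685e-01, -7.87763401e-04, -9.50245905e-05,
        -1.93072541e-04],
       [-1.13187504e-04, -2.60154356e-01,  9.65567035e-01,
        -1.62156263e-01],
       [ 0.00000000e+00,  0.00000000e+00,  0.00000000e+00,
         1.00000000e+00]])}
```

View pics/top0.png

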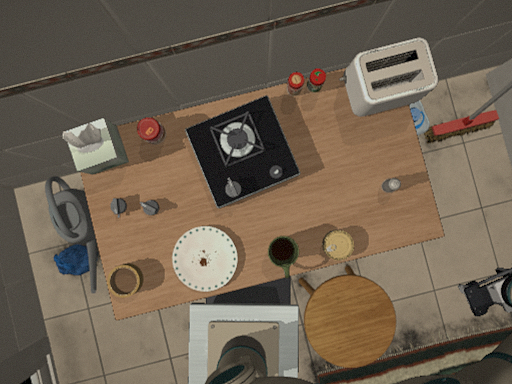

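View pics/scene0.png

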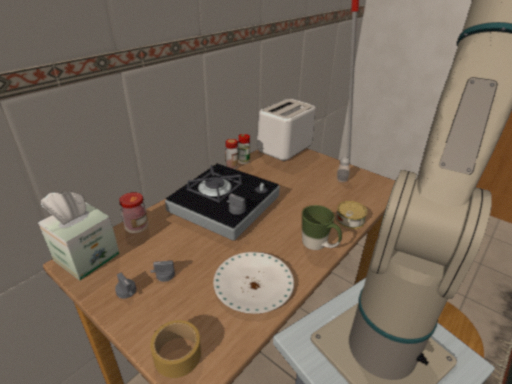

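The top view shows two loose knobs at (118,205) and (150,207). The right-hand one, (150,207), is the target. The fixed knob is at (232,187), the bare spindle at (277,171) and the salt shaker at (392,184).

```bash
cat > h.py <<'E'
from cell import bot, optics
import numpy as np, cv2
from scipy.spatial.transform import Rotation as Ro
def ray(cam,uv,s=None):
    p=optics.camera_params(cam);K=p["camera_matrix"]
    d=np.linalg.solve(K,[uv[0],uv[1],1.])
    if cam=="wrist":
        H=p["hand_eye"];R=Ro.from_quat(s["tool_rot"]).as_matrix()
        return R@H[:3,3]+s["eef_pos"],R@H[:3,:3]@d
    return -p["R"].T@p["t"],p["R"].T@d
def hit(cam,uv,z,s=None):
    o,d=ray(cam,uv,s);return o+d*(z-o[2])/d[2]
def proj(X,s):
    p=optics.camera_params("wrist");H=p["hand_eye"];R=Ro.from_quat(s["tool_rot"]).as_matrix()
    c=H[:3,:3].T@(R.T@(np.array(X)-s["eef_pos"])-H[:3,3]);q=p["camera_matrix"]@c;return q[:2]/q[2]
def tyaw(s):
    x=Ro.from_quat(s["tool_rot"]).as_matrix()[:,0];return np.degrees(np.arctan2(x[1],x[0]))
def snap(n):
    s=bot.get_obs();i=optics.grab_frame("wrist");cv2.imwrite(f"pics/{n}.png",i[...,::-1]);np.save(f"pics/{n}.npy",s,allow_pickle=True);return s,i
E
python3 - <<'E'
from h import *
print("knob",hit("top",(150,207),.03),hit("scene",(164,267),.035))
print("spindle",hit("top",(277,171),.08),hit("scene",(262,186),.08))
print("fixed",hit("top",(232,187),.09))
f=[hit("top",p,.06)for p in((217,207),(299,172))];d=f[0]-f[1];print("hob yaw",np.degrees(np.arctan2(-d[0],d[1])),f)
print("salt",hit("top",(392,184),.09),tyaw(bot.get_obs()))
E
```

```text
knob [0.43089673 0.27358137 0.03      ] [0.42219777 0.27851341 0.035     ]
spindle [ 0.53572092 -0.09073584  0.08      ] [ 0.52460571 -0.0835796   0.08      ]
fixed [0.48882918 0.03397458 0.09      ]
hob yaw 23.8551335993818 [array([0.43310888, 0.07720164, 0.06      ]), array([ 0.53530918, -0.15391488,  0.06      ])]
salt [ 0.50271386 -0.40937557  0.09      ] 23.536485208869742
```

```bash
python3 -m inch '[{"tx":0.6,"ty":1},{"tx":0.6,"ty":1},{"tx":0.6,"ty":1},{"tx":0.6,"ty":1},{"tx":0.6,"ty":1}]'; python3 -m inch '[{"tx":0.6,"ty":1},{"tx":0.6,"ty":1},{"tx":0.6,"ty":1},{"tx":0.6,"ty":1},{"tx":0.6,"ty":1}]'; python3 -m inch '[{"ty":0.45,"tz":-0.45},{"ty":0.45,"tz":-0.45},{"ty":0.45,"tz":-0.45},{"ty":0.45,"tz":-0.45}]'
python3 - <<'E'
from h import *
s,i=snap("w1");print(proj((.535,-.09,.08),s))
E
```

```text
[-255.1500814  -450.53328969]validation failed for argument at $[0]...
validation failed for argument at $[0]...
validation failed for argument at $[0]...
```

View pics/w1.png

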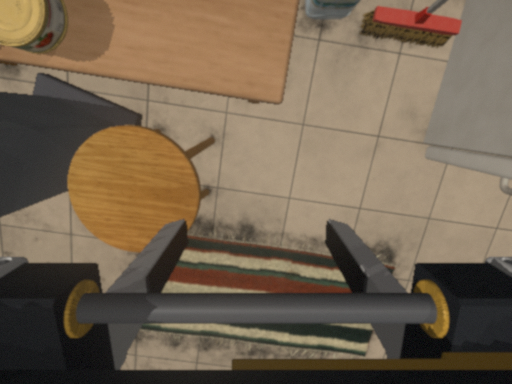

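The wrist view shows only the stool and rug: the moves were refused because every row needs all five keys.

```bash
python3 -m inch '[{"grip":1,"tx":0.6,"ty":1,"tz":0,"roll":0},{"grip":1,"tx":0.6,"ty":1,"tz":0,"roll":0},{"grip":1,"tx":0.6,"ty":1,"tz":0,"roll":0},{"grip":1,"tx":0.6,"ty":1,"tz":0,"roll":0},{"grip":1,"tx":0.6,"ty":1,"tz":0,"roll":0}]'; python3 -m inch '[{"grip":1,"tx":0.6,"ty":1,"tz":0,"roll":0},{"grip":1,"tx":0.6,"ty":1,"tz":0,"roll":0},{"grip":1,"tx":0.6,"ty":1,"tz":0,"roll":0},{"grip":1,"tx":0.6,"ty":1,"tz":0,"roll":0},{"grip":1,"tx":0.6,"ty":1,"tz":0,"roll":0}]'
```

```text
time_s: 0.78
eef_pos: [0.3824, -0.3918, 0.2224]
tool_rot: [0.978, 0.208, 0.001, -0.001]
ft_force: [-0.2, 0.0, -0.2]
finger_gap: 1.0
grip_force: 0.0
time_s: 1.4
eef_pos: [0.5015, -0.1929, 0.2223]
tool_rot: [0.978, 0.207, 0.001, -0.001]
ft_force: [-0.7, -0.0, -0.7]
finger_gap: 0.999
grip_force: 0.0
```

```bash
python3 -m inch '[{"grip":1,"tx":-0.05,"ty":0.43,"tz":-0.46,"roll":0},{"grip":1,"tx":-0.05,"ty":0.43,"tz":-0.46,"roll":0},{"grip":1,"tx":-0.05,"ty":0.43,"tz":-0.46,"roll":0},{"grip":1,"tx":-0.05,"ty":0.43,"tz":-0.46,"roll":0}]'
python3 - <<'E'
from h import *
s,i=snap("w2");u=proj((.535,-.09,.08),s);print(u,proj(s["eef_pos"],s))
x,y=(int(max(60,v)) for v in u);c=i[y-60:y+60,x-80:x+80];print(x-80,y-60)
cv2.imwrite("pics/w2c.png",cv2.resize(c,None,fx=5,fy=5,interpolation=cv2.INTER_CUBIC)[...,::-1])
E
```

```text
time_s: 1.9
eef_pos: [0.4898, -0.1123, 0.1307]
tool_rot: [0.979, 0.203, -0.0, 0.001]
ft_force: [-0.6, 0.2, 0.1]
finger_gap: 0.998
grip_force: 0.0
[252.90630951 151.92275733] [256.47223512 242.79882297]
172 91
```

View pics/w2c.png

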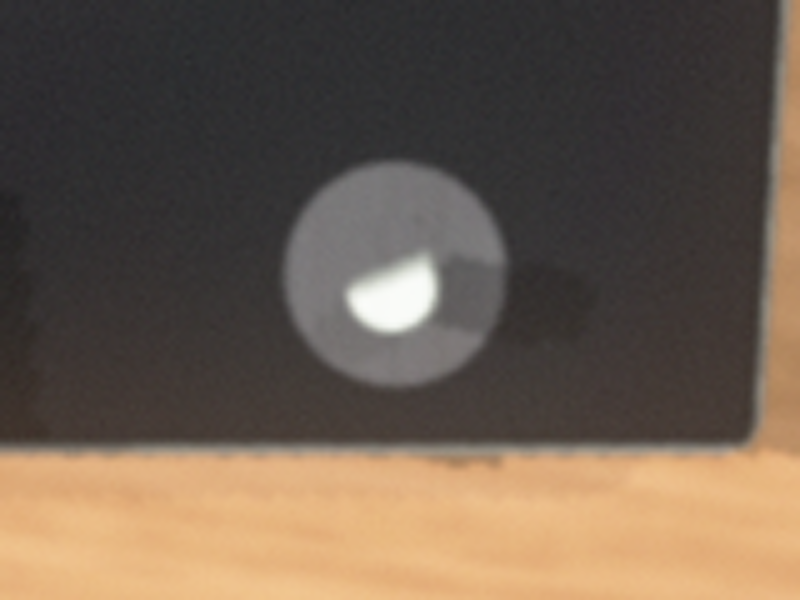

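The crop shows the bright D of the spindle on a grey disc. Its flat edge runs from crop (345,292) to (430,252) and faces up-left, and the disc centre is at crop (395,273). Next I measure this.

Run:
```python
from h import *
s=np.load("pics/w2.npy",allow_pickle=True).item();i=cv2.imread("pics/w2.png")
k=8;g=cv2.resize(cv2.cvtColor(i[91:211,172:332],6),None,fx=k,fy=k,interpolation=cv2.INTER_CUBIC)
def tr(p):return [(p[0]+.5)/k-.5+172,(p[1]+.5)/k-.5+91]
for th in(140,170,200):
    m=(g>th).astype(np.uint8);m[:,1100:]=0;m[680:]=0
    cs,_=cv2.findContours(m,0,1);c=max(cs,key=cv2.contourArea)
    P=np.array([hit("wrist",tr(q),.08,s)[:2] for q in c[:,0]])
    # flat: longest straight hull piece
    h=cv2.approxPolyDP(c,4,True)[:,0];e=np.roll(h,-1,0)-h;j=np.argmax(np.hypot(*e.T))
    a,b=[hit("wrist",tr(q),.08,s)[:2] for q in(h[j],h[(j+1)%len(h)])]
    d=(b-a)/np.linalg.norm(b-a);n=np.array([-d[1],d[0]]);mid=(a+b)/2
    cen=P.mean(0);n*=np.sign((mid-cen)@n)
    t=(P-mid)@n;arc=P[t<-.0025]
    A=np.c_[2*arc,np.ones(len(arc))];x=np.linalg.lstsq(A,(arc**2).sum(1),rcond=None)[0];r=np.sqrt(x[2]+x[:2]@x[:2])
    print(th,"len",np.linalg.norm(b-a),"nyaw",np.degrees(np.arctan2(n[1],n[0])),"c",x[:2],"r",r,"flat dist",(mid-x[:2])@n,"depth",t.min())
# grey disc
m=((g>85)).astype(np.uint8);m[600:]=0;m[:,1050:]=0
cs,_=cv2.findContours(m,0,1);c=max(cs,key=cv2.contourArea);c=cv2.convexHull(c);e=cv2.fitEllipse(c);print(e,hit("wrist",tr(e[0]),.06,s),"size",(hit("wrist",tr((e[0][0]+e[1][0]/2,e[0][1])),.06,s)-hit("wrist",tr((e[0][0]-e[1][0]/2,e[0][1])),.06,s)))
print(tyaw(s), hit("top",(277,171),.08))
```

```text
140 len 0.010900095163133273 nyaw 44.607544014215605 c [ 0.53673694 -0.08666338] r 0.007221509309502733 flat dist 0.0032517133527408793 depth -0.010615971820650869
170 len 0.008104074937809125 nyaw 46.10345967013288 c [ 0.53678934 -0.08662621] r 0.0068326811330201125 flat dist 0.002509271663744981 depth -0.009334717446693317
200 len 0.01033774326324215 nyaw 44.81846434696555 c [ 0.53677747 -0.0866302 ] r 0.00646053475238643 flat dist 0.0017595621189147631 depth -0.008201955635473318
((631.9642944335938, 438.9178161621094), (355.64874267578125, 360.5618896484375), 0.7570275068283081) [ 0.53682618 -0.0869347   0.06      ] size [ 0.01435666 -0.03326875  0.        ]
23.39593952544302 [ 0.53572092 -0.09073584  0.08      ]
```

```bash
python3 -m inch '[{"grip":1,"tx":0,"ty":0,"tz":0.25,"roll":0},{"grip":1,"tx":-0.22,"ty":0.93,"tz":0.25,"roll":0},{"grip":1,"tx":-0.22,"ty":0.93,"tz":0.25,"roll":0},{"grip":1,"tx":-0.22,"ty":0.93,"tz":0.25,"roll":0},{"grip":1,"tx":-0.22,"ty":0.93,"tz":0.25,"roll":0}]'|head -2; python3 -m inch '[{"grip":1,"tx":-0.22,"ty":0.93,"tz":0,"roll":0},{"grip":1,"tx":-0.22,"ty":0.93,"tz":0,"roll":0},{"grip":1,"tx":-0.22,"ty":0.93,"tz":-0.3,"roll":0},{"grip":1,"tx":-0.22,"ty":0.93,"tz":-0.3,"roll":0},{"grip":1,"tx":-0.22,"ty":0.93,"tz":-0.3,"roll":0}]'|head -3
python3 - <<'E'
from h import *
s,i=snap("w3");print(proj((.428,.275,.04),s),tyaw(s))
E
```

```text
time_s: 2.58
eef_pos: [0.446, 0.0796, 0.1818]
time_s: 3.2
eef_pos: [0.4026, 0.2615, 0.1202]
tool_rot: [0.979, 0.204, -0.0, 0.0]
[253.61837433 172.89429536] 23.517967200471755
```

View pics/w3.png

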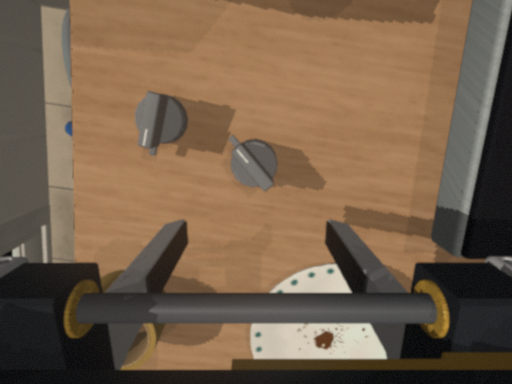

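The target knob's disc is at (254,163). Its bar runs from (230,136), where the tab shows, to (270,188), and the decoy knob is at upper left, (160,120). I'll take a zoomed crop with a segmentation.

Run:
```python
from h import *
i=cv2.imread("pics/w3.png");c=i[120:204,204:304]
a=cv2.resize(c,None,fx=6,fy=6,interpolation=cv2.INTER_CUBIC)
hsv=cv2.cvtColor(a,cv2.COLOR_BGR2HSV);m=(hsv[...,1]<60).astype(np.uint8)
cs,_=cv2.findContours(m,0,1);k=max(cs,key=cv2.contourArea);print(cv2.contourArea(k)/36)
b=a.copy();cv2.drawContours(b,[k],-1,(0,0,255),1);cv2.imwrite("pics/w3c.png",b)
```

```text
1792.7916666666667
```

View pics/w3c.png

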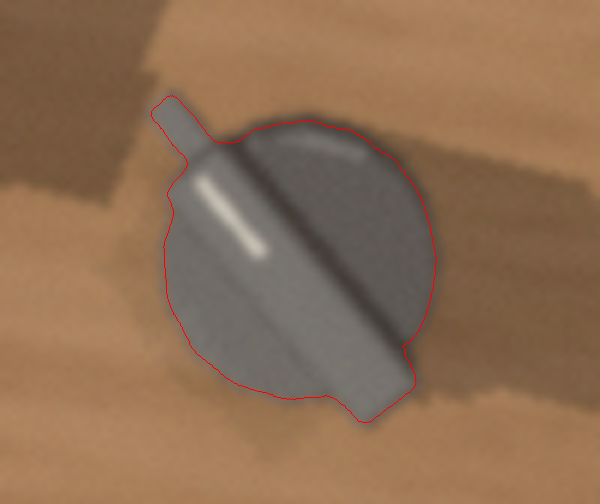

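The pointer tip is at crop (161,104), the white line runs from (198,180) to (262,255), and the far bar end is at (388,402).

Run:
```python
from h import *
s=np.load("pics/w3.npy",allow_pickle=True).item()
T=lambda p:((p[0]+.5)/6-.5+204,(p[1]+.5)/6-.5+120)
H=lambda p,z:hit("wrist",T(p),z,s)[:2]
an=lambda d:np.degrees(np.arctan2(d[1],d[0]))
tip=H((161,104),.016);e=H((388,402),.042);wl=H((198,180),.042)-H((262,255),.042)
pts=np.array([H(p,.018) for p in[(308,120),(350,130),(400,170),(435,255),(425,310),(164,260),(175,310),(230,378),(290,398),(415,190),(200,355)]])
A=np.c_[2*pts,np.ones(len(pts))];x=np.linalg.lstsq(A,(pts**2).sum(1),rcond=None)[0];c=x[:2];print("c",c,"r",np.sqrt(x[2]+c@c))
print("tip",tip,"yaw",an(tip-c),np.linalg.norm(tip-c),"end yaw",an(c-e),np.linalg.norm(c-e),"line",an(wl),"tip-end",an(tip-e),np.linalg.norm(tip-e))
print("side edges",an(H((235,150),.042)-H((405,345),.042)))
print(s["eef_pos"],tyaw(s),s["joint_positions"])
```

```text
c [0.43239349 0.27730977] r 0.02150541235694793
tip [0.44615252 0.30640835] yaw 64.69326221386568 0.032187550199829065 end yaw 61.647381135523865 0.02127280191503557 line 63.50478478638792 tip-end 63.481323463401104 0.05344225527838103
side edges 64.44155082904814
[0.40261549 0.26145176 0.1201562 ] 23.517967200471755 [-0.64608562  0.55163087  0.01601292  2.0806839  -0.01571186  0.5098682
 -1.77906023]
```

```bash
python3 -m inch '[{"grip":1,"tx":0.147,"ty":0.079,"tz":-0.1,"roll":0.224},{"grip":1,"tx":0.147,"ty":0.079,"tz":-0.1,"roll":0.224},{"grip":0.2,"tx":0.147,"ty":0.079,"tz":-0.1,"roll":0.224},{"grip":0.2,"tx":0.147,"ty":0.079,"tz":-0.1,"roll":0.224},{"grip":0.2,"tx":0.147,"ty":0.079,"tz":-0.1,"roll":0.224}]'
python3 - <<'E'
from h import *
s,i=snap("w4");print(s["eef_pos"],tyaw(s));u=proj((.432,.2772,.03),s);print(u)
cv2.imwrite("pics/w4c.png",cv2.resize(i[100:384,100:420],None,fx=2,fy=2)[...,::-1])
E
```

```text
time_s: 3.88
eef_pos: [0.4334, 0.2755, 0.1018]
tool_rot: [0.85, 0.526, 0.001, 0.001]
ft_force: [0.3, -0.8, -0.1]
finger_gap: 0.715
grip_force: 0.0
[0.43337454 0.27548612 0.10181374] 63.51342810282998
[253.71820952 206.44299838]
```

View pics/w4c.png

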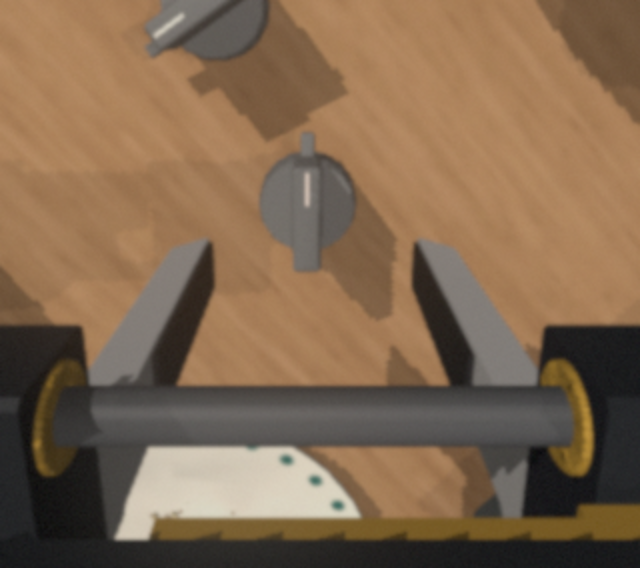

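The bar is upright in the image and centred between the fingers, pointer up at crop (307,140). Descend and grip.

```bash
python3 -m inch '[{"grip":-0.2,"tx":-0.005,"ty":0.005,"tz":-0.32,"roll":0},{"grip":-0.2,"tx":-0.005,"ty":0.005,"tz":-0.32,"roll":0},{"grip":-1,"tx":-0.005,"ty":0.005,"tz":-0.32,"roll":0},{"grip":-1,"tx":-0.005,"ty":0.005,"tz":-0.32,"roll":0},{"grip":-1,"tx":-0.005,"ty":0.005,"tz":-0.32,"roll":0},{"grip":-1,"tx":-0.005,"ty":0.005,"tz":-0.32,"roll":0},{"grip":-1,"tx":-0.005,"ty":0.005,"tz":-0.32,"roll":0},{"grip":-1,"tx":-0.005,"ty":0.005,"tz":-0.32,"roll":0}]' 40; python3 -c "
from h import *
print(bot.get_obs()['eef_pos'],tyaw(bot.get_obs()))"
```

```text
time_s: 4.92
eef_pos: [0.43, 0.2789, 0.0366]
tool_rot: [0.849, 0.529, 0.0, 0.0]
ft_force: [0.2, 0.7, -0.6]
finger_gap: 0.433
grip_force: 38.7
[0.43001604 0.27885041 0.03656837] 63.852221462877075
```

Run:
```python
from h import *
s,i=snap("w5");print(s["finger_gap"],s["grip_force"])
j=optics.grab_frame("scene")[200:320,90:250]
a=cv2.resize(i[100:384,100:420],(440,390));b=cv2.resize(j,(360,390))
cv2.imwrite("pics/w5c.png",np.hstack([a,b])[...,::-1])
```

```text
0.43332690005972424 38.72961495711934
```

View pics/w5c.png

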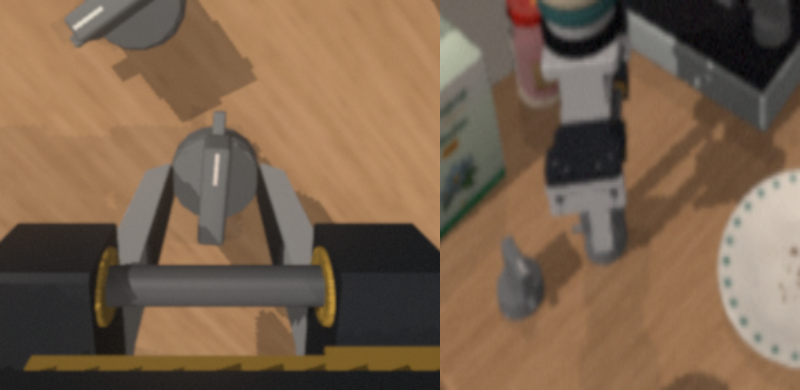

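Run:
```python
from h import *
s=np.load("pics/w5.npy",allow_pickle=True).item();R=Ro.from_quat(s["tool_rot"]).as_matrix()
W=lambda t:R@np.array(t)+s["eef_pos"]
i=cv2.imread("pics/w5.png")
# expected outline if knob centred under TCP, height offset as seen
for dx in(0,):
  for n,t in dict(tip=(.034,0,.0206),disc=(0,0,.0186),discR=(0,.023,.0186),discL=(0,-.023,.0186),discF=(.023,0,.0186),barB=(-.022,0,-.0054),barF=(.024,0,-.0054),fR=(0,.0203,.017),fL=(0,-.0203,.017),fRf=(.008,.0203,.017),fRb=(.008,.0203,-.002)).items():
    u=proj(W(t),s);print(n,u.round(1),"crop",((u-100)/.7273).round(0))
g=cv2.resize(i[170:300,190:322],None,fx=5,fy=5,interpolation=cv2.INTER_CUBIC)
g=cv2.convertScaleAbs(g,alpha=1.4,beta=20)[:600]
for t in [(.023*np.cos(a),.023*np.sin(a),.0186) for a in np.arange(0,6.3,.3)]+[(.034,0,.0206),(-.022,0,-.0054)]:
    u=proj(W(t),s);cv2.circle(g,tuple(int(v) for v in((u-[190,170])*5+2)),3,(0,0,255),-1)
for t in [(.008,.0203,.017),(.008,-.0203,.017),(-.008,.0203,.017),(-.008,-.0203,.017)]:
    u=proj(W(t),s);cv2.circle(g,tuple(int(v) for v in((u-[190,170])*5+2)),4,(0,255,0),-1)
cv2.imwrite("pics/w5d.png",g)
```

```text
tip [256.2 182.3] crop [215. 113.]
disc [256.2 231.3] crop [215. 180.]
discR [289.7 231.2] crop [261. 180.]
discL [222.7 231.3] crop [169. 181.]
discF [256.2 199.1] crop [215. 136.]
barB [256.3 279. ] crop [215. 246.]
barF [256.2 209. ] crop [215. 150.]
fR [286.  232.2] crop [256. 182.]
fL [226.4 232.2] crop [174. 182.]
fRf [286.4 221.1] crop [256. 167.]
fRb [289.6 232.2] crop [261. 182.]
```

View pics/w5d.png

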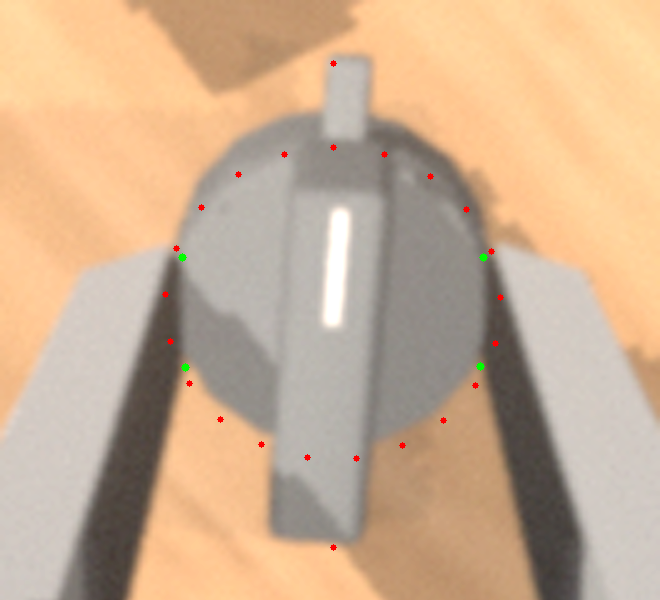

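The overlay fits knob dimensions centred under the TCP, with tip and bar ends within about 1 mm. But the pads closed on the top of the disc rather than on the bar. I'll reopen, rise 6 mm and close on the bar.

```bash
python3 -m inch '[{"grip":0.1,"tx":0,"ty":0,"tz":0,"roll":0},{"grip":0.1,"tx":0,"ty":0,"tz":0,"roll":0},{"grip":0.1,"tx":0,"ty":0,"tz":0.03,"roll":-0.01},{"grip":0.1,"tx":0,"ty":0,"tz":0.03,"roll":-0.01}]'; python3 -m inch '[{"grip":-1,"tx":0,"ty":0,"tz":0,"roll":0},{"grip":-1,"tx":0,"ty":0,"tz":0,"roll":0},{"grip":-1,"tx":0,"ty":0,"tz":0,"roll":0},{"grip":-1,"tx":0,"ty":0,"tz":0,"roll":0},{"grip":-1,"tx":0,"ty":0,"tz":0,"roll":0},{"grip":-1,"tx":0,"ty":0,"tz":0,"roll":0},{"grip":-1,"tx":0,"ty":0,"tz":0,"roll":0},{"grip":-1,"tx":0,"ty":0,"tz":0,"roll":0}]' 50
```

```text
time_s: 5.52
eef_pos: [0.4304, 0.2791, 0.043]
tool_rot: [0.857, 0.515, 0.001, -0.0]
ft_force: [-0.4, -0.5, -0.0]
finger_gap: 0.551
grip_force: 0.0
time_s: 6.52
eef_pos: [0.4299, 0.2788, 0.0425]
tool_rot: [0.857, 0.515, -0.0, -0.0]
ft_force: [-0.4, 0.6, -0.1]
finger_gap: 0.127
grip_force: 50.0
```

```bash
python3 -m inch '[{"grip":-1,"tx":0,"ty":0,"tz":0.3,"roll":0},{"grip":-1,"tx":0,"ty":0,"tz":0.75,"roll":0},{"grip":-1,"tx":0,"ty":0,"tz":0.75,"roll":0},{"grip":-1,"tx":0.27,"ty":-0.9,"tz":0.75,"roll":-0.05},{"grip":-1,"tx":0.27,"ty":-0.9,"tz":0.75,"roll":-0.09},{"grip":-1,"tx":0.27,"ty":-0.9,"tz":0.75,"roll":-0.09},{"grip":-1,"tx":0.27,"ty":-0.9,"tz":0.75,"roll":-0.09},{"grip":-1,"tx":0.27,"ty":-0.9,"tz":0.75,"roll":-0.09}]'
python3 - <<'E'
from h import *
s,i=snap("w6");print(s["eef_pos"],tyaw(s))
R=Ro.from_quat(s["tool_rot"]).as_matrix()
def tool(u,zt):  # ray to tool-z plane
    p=optics.camera_params("wrist");H=p["hand_eye"];d=H[:3,:3]@np.linalg.solve(p["camera_matrix"],[*u,1.]);o=H[:3,3];return (o+d*(zt-o[2])/d[2])*1000
k=6;o=(190,150);g=cv2.resize(i[150:300,190:322],None,fx=k,fy=k,interpolation=cv2.INTER_CUBIC)
# white line on bar top
m=(g.min(2)>190).astype(np.uint8)
for c in cv2.findContours(m,0,1)[0]:
    if cv2.contourArea(c)>150:
        r=cv2.minAreaRect(c);b=cv2.boxPoints(r);e=b[np.lexsort((b[:,1],))];a,z=(e[:2].mean(0),e[2:].mean(0))
        T=lambda p:((p[0]+.5)/k-.5+o[0],(p[1]+.5)/k-.5+o[1])
        A,Z=tool(T(a),.0005),tool(T(z),.0005);print("line",cv2.contourArea(c),A,Z,np.degrees(np.arctan2(A[1]-Z[1],A[0]-Z[0])))
for n,t in dict(tip=(.034,0,.0265),disc=(0,0,.0245),barB=(-.022,0,.0005)).items():print(n,proj(R@np.array(t)+s["eef_pos"],s))
cv2.imwrite("pics/w6c.png",g[:600])
E
```

```text
time_s: 7.52
eef_pos: [0.4837, 0.0992, 0.1925]
tool_rot: [0.921, 0.389, -0.0, -0.0]
ft_force: [-0.7, 0.4, -1.0]
finger_gap: 0.122
grip_force: 50.0
[0.48374753 0.09922809 0.19245157] 45.8342531869092
line 14344.5 [  8.93333187 -35.00452139   0.5       ] [-13.38753436 -36.18213933   0.5       ] 3.020045864761877
line 2831.0 [24.09335686 -0.25549181  0.5       ] [ 9.78500709 -0.26906758  0.5       ] 0.054362223716428064
tip [256.29605383 180.34720648]
disc [256.32719024 227.98116168]
barB [256.38055078 273.92182825]
```

View pics/w6c.png

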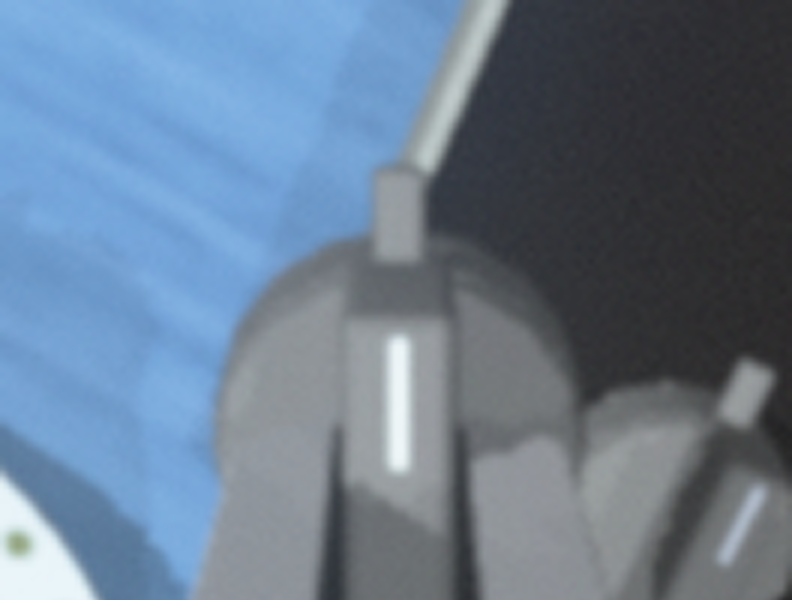

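The bar is held square: the line's yaw is 0.05° in the tool frame and the pointer is up at crop (399,168). The knob axis sits about 1.8 mm ahead of the TCP along tool x. Now over the spindle.

```bash
python3 -m inch '[{"grip":-1,"tx":0.26,"ty":-0.937,"tz":0,"roll":-0.004},{"grip":-1,"tx":0.26,"ty":-0.937,"tz":0,"roll":-0.004},{"grip":-1,"tx":0.26,"ty":-0.937,"tz":0,"roll":-0.004},{"grip":-1,"tx":0.26,"ty":-0.937,"tz":0,"roll":-0.004},{"grip":-1,"tx":0.26,"ty":-0.937,"tz":-0.28,"roll":-0.004},{"grip":-1,"tx":0.26,"ty":-0.937,"tz":-0.28,"roll":-0.004},{"grip":-1,"tx":0.26,"ty":-0.937,"tz":-0.28,"roll":-0.004},{"grip":-1,"tx":0.26,"ty":-0.937,"tz":-0.28,"roll":-0.004}]'
python3 - <<'E'
from h import *
s=bot.get_obs();print(s["eef_pos"],tyaw(s),s["ft_force"])
print((np.array([.5356,-.0882])-s["eef_pos"][:2])/.2,s["eef_pos"][2]-.0425)
E
```

```text
time_s: 8.57
eef_pos: [0.5374, -0.0877, 0.1383]
tool_rot: [0.923, 0.384, 0.002, 0.001]
ft_force: [0.3, 0.1, 0.4]
finger_gap: 0.123
grip_force: 50.0
[ 0.53740019 -0.08767373  0.1383495 ] 45.224007962168244 [0.29091493 0.07733644 0.42043342]
[-0.00900094 -0.00263134] 0.0958494959268156
```

```bash
for k in 1 2; do python3 -m inch '[{"grip":-1,"tx":0,"ty":0,"tz":0,"roll":0}]' | sed -n 2,4p; done; python3 -m inch '[{"grip":-1,"tx":-0.003,"ty":0,"tz":-0.03,"roll":0},{"grip":-1,"tx":-0.003,"ty":0,"tz":-0.03,"roll":0}]' | sed -n 2,4p
```

```text
eef_pos: [0.5369, -0.0883, 0.1379]
tool_rot: [0.923, 0.384, 0.001, 0.001]
ft_force: [1.0, 0.0, -0.5]
eef_pos: [0.5364, -0.0885, 0.1373]
tool_rot: [0.923, 0.384, 0.001, 0.0]
ft_force: [-0.3, -0.9, -0.9]
eef_pos: [0.5348, -0.0886, 0.1299]
tool_rot: [0.923, 0.384, -0.001, -0.0]
ft_force: [-0.5, -0.5, -0.2]
```

```bash
python3 -m inch '[{"grip":-1,"tx":0.002,"ty":0.001,"tz":-0.03,"roll":0},{"grip":-1,"tx":0.002,"ty":0.001,"tz":-0.04,"roll":0}]' | sed -n 2,4p; python3 -m inch '[{"grip":-1,"tx":0,"ty":0,"tz":-0.01,"roll":0},{"grip":-1,"tx":0,"ty":0,"tz":-0.01,"roll":0}]' | sed -n 2,4p;  python3 -m inch '[{"grip":-1,"tx":0,"ty":0,"tz":-0.01,"roll":0},{"grip":-1,"tx":0,"ty":0,"tz":-0.01,"roll":0}]'
```

```text
eef_pos: [0.5355, -0.0883, 0.1219]
tool_rot: [0.923, 0.384, -0.0, -0.0]
ft_force: [-0.5, -0.4, -1.3]
eef_pos: [0.5357, -0.0883, 0.1203]
tool_rot: [0.923, 0.384, -0.0, -0.0]
ft_force: [0.2, -0.9, -0.6]
time_s: 9.82
eef_pos: [0.5357, -0.0883, 0.1184]
tool_rot: [0.923, 0.384, -0.0, -0.0]
ft_force: [-0.2, -0.4, -0.9]
finger_gap: 0.121
grip_force: 50.0
```

It goes on without resistance, about 4 mm engaged. Continuing.

```bash
for k in 1 2 3; do python3 -m inch '[{"grip":-1,"tx":0,"ty":0,"tz":-0.015,"roll":0},{"grip":-1,"tx":0,"ty":0,"tz":-0.015,"roll":0}]' | sed -n 1,4p; done
```

```text
time_s: 10.07
eef_pos: [0.5357, -0.0883, 0.1153]
tool_rot: [0.923, 0.384, -0.0, -0.0]
ft_force: [0.1, -0.9, -1.2]
time_s: 10.32
eef_pos: [0.5357, -0.0883, 0.1122]
tool_rot: [0.923, 0.384, -0.0, -0.0]
ft_force: [0.3, -1.1, -0.9]
time_s: 10.58
eef_pos: [0.5357, -0.0882, 0.1092]
tool_rot: [0.923, 0.384, -0.0, -0.0]
ft_force: [-0.2, -0.2, -1.4]
```

```bash
for k in 1 2 3; do python3 -m inch '[{"grip":-1,"tx":0,"ty":0,"tz":-0.01,"roll":0},{"grip":-1,"tx":0,"ty":0,"tz":-0.01,"roll":0}]' | sed -n 1,4p; done
```

```text
time_s: 10.82
eef_pos: [0.5358, -0.0884, 0.1076]
tool_rot: [0.923, 0.384, 0.0, 0.0]
ft_force: [-1.3, -1.1, 1.9]
time_s: 11.08
eef_pos: [0.5359, -0.0884, 0.1056]
tool_rot: [0.923, 0.384, 0.0, 0.0]
ft_force: [-1.0, -0.1, 3.3]
time_s: 11.32
eef_pos: [0.5359, -0.0884, 0.1036]
tool_rot: [0.923, 0.384, 0.0, 0.0]
ft_force: [-1.2, -0.7, 5.9]
```

```bash
for k in 1 2; do python3 -m inch '[{"grip":-1,"tx":0,"ty":0,"tz":-0.006,"roll":0},{"grip":-1,"tx":0,"ty":0,"tz":-0.006,"roll":0}]' | sed -n 1,4p; done
```

```text
time_s: 11.58
eef_pos: [0.5359, -0.0884, 0.1031]
tool_rot: [0.923, 0.384, 0.0, 0.0]
ft_force: [-2.8, 0.2, 10.6]
time_s: 11.82
eef_pos: [0.536, -0.0884, 0.1029]
tool_rot: [0.923, 0.384, 0.0, 0.0]
ft_force: [-5.5, 0.9, 20.9]
```

```bash
python3 -m inch '[{"grip":-1,"tx":0,"ty":0,"tz":0,"roll":0},{"grip":-1,"tx":0,"ty":0,"tz":0,"roll":0},{"grip":-1,"tx":0,"ty":0,"tz":0,"roll":0},{"grip":-1,"tx":0,"ty":0,"tz":0,"roll":0}]' && python3 -c "
from cell import bot
print(bot.hand_in())"
```

```text
time_s: 12.32
eef_pos: [0.5359, -0.0884, 0.103]
tool_rot: [0.923, 0.384, 0.0, 0.0]
ft_force: [-5.2, 0.5, 20.3]
finger_gap: 0.126
grip_force: 50.0
the job is handed in; nothing more can be done
None
```

The knob is home on the spindle by the arm's height and force readings, and I handed the job in at 12.3 s with it still pressed to its stop at about 20 N; the salt shaker was not touched.

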